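Stand a sample bar on end by way of a tip-up fixture

TASK

Lay the sample bar in the cradle of the tip-up fixture with its blue end at the blue foot plate, let go of it, and swing the cradle fully upright so that the bar stands on the foot plate. Then take the standing bar out and set it upright, bright ground end up, inside the pale ring on the granite plate, lowering it on rather than dropping it. Leave the bottle, the swab pot and the screwdriver alone.

Things in the scene. Friction and masses are not known exactly. Their poses are not given: they have to be found in the camera images.
- bar_center (a point): Centre of the loose square metal sample bar, 130 mm long and 28 x 28 mm in section, about 0.28 kg, dark grey; it starts lying flat on the bench. x axis: along the bar, from the blue painted end (the last 26 mm at -x) to the bright ground end (the last 18 mm at +x). The half length is 65 mm. The z axis points up while it lies.
- bar_blue_end (a point): Centre of the bar's blue end face, 65 mm from the bar's centre. This end goes to the foot plate and finally down.
- tipper: Grey base of the tip-up fixture, fixed; origin on the bench directly below the hinge axis, z up. +x points level from the open end of the lying cradle to its blue foot plate. The base plate, 10 mm thick, covers x -90 to +40, y -46 to +46 mm; the bearing brackets on it are 43 mm high. The crank is on the +y side.
- cradle (a joint): Hinge of the cradle: 0 = lying level (start), 1.5 rad = upright at its stop, 4 degrees short of vertical, so that the standing bar leans back on the spine, its top towards the fixture's -x. The swing is damped; with the bar in it the cradle passes its balance at about 1.1 rad, then sinks slowly to the stop by itself and stays there.
- hinge (a point): Middle of the hinge axis, 30 mm above the bench; the axis is level, along the fixture's y. Axes as the fixture's. The upright bar's axis stands 20 to 30 mm to the +x side of it, the bar's lower end about 20 mm and its upper end about 150 mm above the bench, free on all sides above 110 mm; up to there the 20 mm wide spine backs it on the -x side.
- foot (a point): Centre of the face of the blue foot plate, against which the bar's blue end goes; it turns with the cradle. While the cradle lies it is 10 mm from the hinge axis towards the fixture's +x, 56 mm above the bench. Two cheeks 34 mm apart inside, with flared tops up to 64 mm above the bench, flank the bar from here for 45 mm towards -x only.
- bed (a point): Point on the cradle's bearing surface under the middle of a fully home bar: 55 mm from the hinge towards the fixture's -x, 42 mm above the bench while it lies; turns with the cradle. Axes as the fixture's while lying: x to the foot plate, z out of the surface; the bar's x points along this -x. Beyond the cheeks the bar rests on a 20 mm wide spine that ends at fixture x = -75 mm, so fingers can straddle it.
- crank_bar (a point): Middle of the crank's black round handle, 48 mm long, 14 mm thick, along the fixture's y; 80 mm from the hinge axis, 80 mm to its +y side. It stands straight above the axis (110 mm above the bench) while the cradle lies; pushed with up to about 8 N, first to the fixture's +x, then down, it swings over and ends about 35 mm above the bench when the cradle is upright.
- plate_top (a point): Centre of the top of the dark granite plate, 116 mm square, fixed, its top 25 mm above the bench; a pale ring of 80 mm inner diameter is drawn round this point.
- solvent_bottle: Amber bottle with black cap, 46 mm across, 96 mm high; origin at the middle of its underside. Bystander.
- swab_pot: White pot of cotton swabs, 58 mm across, 84 mm high; origin at the middle of its underside. Bystander.
- screwdriver: Red-handled screwdriver lying on the bench, 165 mm long, 22 mm thick; origin under its middle. Bystander.
- bar: The sample bar as a whole (see bar_center); origin in the middle of one 130 x 28 mm face, the underside as it starts; axes as bar_center.

How it is judged:
By the outcome, as a careful person would: the job done as asked, in the order asked, and still so for the second after the job is handed in, with the robot touching nothing.
It also fails if it takes over 67 s, if anything falls off the work surface, if the arm or the gripper's body presses on something with over 40 N, if the wrist force passes 120 N, or if a joint passes its speed limit or range.

ROBOT

A 7-joint arm with a two-finger parallel gripper is mounted at the origin on a cart in front of the work surface, level with it; the furniture and walls round the work are solid. World frame = base frame: x ahead of the robot, y to its left, z up, the work surface at z = 0. Lengths are in m, angles in rad, forces in N, time in s.
With the tool pointing down it reaches from about 0.35 to 0.9 m from the base axis. Payload 8.1 kg.
Tool frame: the origin (TCP) lies between the finger pads; the fingertips stand 8 mm ahead of it and the grasp point (between the pads) lies 11 mm behind it (arm.tcp_to_tips is the distance from the TCP to the fingertips, in m); z points along the fingers, x is the direction in which the jaws open and shut, and the axes are right-handed (so a half turn about z gives the same grasp; the last joint's range is limited). The gripper opens to 92 mm and grips with 3 to 60 N. Pads are 19 mm wide; open, the fingers measure 130 mm over their backs; the gripper's body (75 mm by 190 mm) begins 47 mm behind the grasp point.
Start: joints at [-1.302, 0.434, 0.025, 1.573, -0.012, 1.134, -0.075], TCP at [0.227, 0.582, 0.235] pointing down, gripper open.
Joint ranges: [-2.62, 2.62], [-0.44, 2.09], [-1.27, 1.32], [0.08, 2.57], [-1.32, 4.46], [0.12, 2], [-2.74, 2.74]. Speed limits (rad/s): [2.22, 2.22, 3.01, 3.01, 3.14, 3.14, 3.14].

INTERFACE

Orientations are given as a rotation vector (axis times angle).
In Python, from cell import arm, eyes gives the robot as it stands.
- The arm moves only by the tool play_rows, never from a script. Its argument "rows" is a list of rows, each a list of 3 entries, a list of its own where there are three numbers: the shift along the tool's x, y, z each as a share of 50 cm, from -1 to 1, then the turn, a rotation vector about the tool's x, y, z each as a share of 60 degrees, from -1 to 1, then the opening, from -1 (shut) to 1 (fully open), so that 0 is half open. In form: [[[dx, dy, dz], [ax, ay, az], grip], ...]. A call has 1 to 10 rows; each row is the pose to reach, as a shift and turn from the pose commanded when the call began, along the tool's axes at that moment; what a row does not reach only later rows make up. A row lasts 1/10 s, in which the tool goes at most 50 mm and 8.59 degrees, less where a joint would pass 70% of its speed; a pose out of reach is approached as far as the arm can. A call with a number of a shift or a turn outside -1 to 1 is refused whole. A call with a gripper value outside its range is refused whole. The fingers move at their own pace and stop on an object; "newtons" is the grip in N (left out, the last holds). Time passes only in rows, so rows that repeat a pose let the fingers close. It gives the time, the measured TCP pose, the force and the opening at its end, in the units of the state.
- arm.observe(): the state, without advancing time (a new reading comes with each control period).
- eyes.get_image(name): name is "side" or "top" or "wrist"; returns (picture, depth): 420x560x3 uint8, red, green, blue; 420x560 float32, m along the optical axis (not along the pixel's ray), 0 where there is no reading.
- eyes.get_calibration(name): a dict with "intrinsics" (3x3 intrinsics, pixels), "R" (3x3) and "t" (3): a world point X has camera coordinates R X + t. Camera axes: x right, y down, z forward; pixel columns grow to the right and rows downward; lengths in m; the calibration is good to about 2 mm. A picture is of the moment at which its call begins: read the wrist's pose just before it. get_calibration takes no time and is no camera call; for the wrist camera it gives the pose at the moment of the call.
- arm.sign_off(): hands the job in, once; it reports no verdict.
The state is a dict: "clock": time; "joints": joint angles; "dq": joint speeds; "joint_efforts": joint torques, N m; "position": TCP position; "ee_rot": TCP orientation; "force": force on the tool from outside, world axes, zero at the start; "ft_torque": the same for the moment, N m; "width": opening from 0.0 (shut) to 1.0 (fully open).
Only numpy, scipy, OpenCV 4.12 (cv2) and the standard library are available. Lean on these libraries where they do the work, as an engineer would, in place of code of your own. Each camera call takes 0.05 s, during which the arm holds its last target.

## Working session

There is one attempt and no reset: what is moved stays moved. The work goes in short steps, Python scripts to look and compute and a tool call to move; the robot and the scene stay as the last step left them, time stands still between calls to the robot, and variables do not carry over. Pictures are saved under pics/ and viewed, and the job is handed in when it is done.

Besides the shell and the picture viewer there is one more tool, called after ">>>" by a JSON object that holds its "fn" and its "kwargs". play_rows: Moves the arm, as the interface text tells. Its arguments: {"type":"object","properties":{"rows":{"type":"array","items":{"type":"array"}},"newtons":{"type":"number"}},"required":["rows"]}

```bash
ls; mkdir -p pics
python3 - <<'E'
from cell import arm, eyes
import cv2,numpy as np
s=arm.observe();print({k:np.round(v,3) for k,v in s.items()}, arm.tcp_to_tips)
for n in ["side","top","wrist"]:
    c=eyes.get_calibration(n);print(n,c)
    p,d=eyes.get_image(n);cv2.imwrite(f"pics/{n}0.png",p[:,:,::-1]);np.savez(f"pics/{n}0.npz",p=p,d=d,K=c["intrinsics"],R=c["R"],t=c["t"])
E
```

```text
pics
{'clock': np.float64(0.0), 'joints': array([-1.302,  0.435,  0.025,  1.574, -0.012,  1.134, -0.075]), 'dq': array([ 0.   ,  0.   , -0.002,  0.001,  0.002,  0.001, -0.   ]), 'joint_efforts': array([-1.0000e-03, -6.6784e+01,  9.8500e-01, -3.1446e+01, -6.1000e-02,
        4.3000e-02,  0.0000e+00]), 'position': array([0.227, 0.582, 0.234]), 'ee_rot': array([ 2.593e+00,  1.772e+00, -2.000e-03]), 'force': array([-0.389, -0.185, -0.321]), 'ft_torque': array([0.009, 0.001, 0.039]), 'width': np.float64(1.002)} 0.008
side {'intrinsics': array([[379.37367787,   0.        , 282.36974053],
       [  0.        , 379.37367787, 200.84458027],
       [  0.        ,   0.        ,   1.        ]]), 'R': array([[ 0.88277009, -0.46966058,  0.01165814],
       [-0.19527001, -0.38937169, -0.90014405],
       [ 0.42730153,  0.79234376, -0.4354363 ]]), 't': array([-0.5093397 ,  0.19382491,  0.68373691])}
top {'intrinsics': array([[385.87428298,   0.        , 278.44078477],
       [  0.        , 385.87428298, 210.23004642],
       [  0.        ,   0.        ,   1.        ]]), 'R': array([[-0.01079869, -0.99990622,  0.00842219],
       [-0.99259758,  0.00970006, -0.1210618 ],
       [ 0.12096875, -0.00966716, -0.99260924]]), 't': array([-0.03275477,  0.5837913 ,  0.98941437])}
wrist {'intrinsics': array([[376.21134442,   0.        , 281.29913208],
       [  0.        , 376.21134442, 207.26478875],
       [  0.        ,   0.        ,   1.        ]]), 'R': array([[ 0.36501015,  0.93100271, -0.00124068],
       [ 0.89706848, -0.35134871,  0.26799668],
       [ 0.24906973, -0.09893449, -0.96341904]]), 't': array([-0.62472933, -0.03301026,  0.3901464 ])}
```

View pics/top0.png

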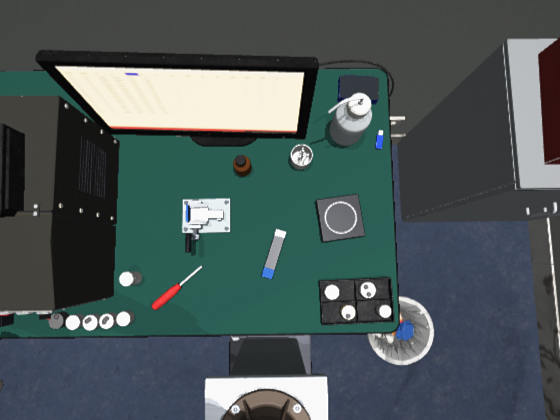

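View pics/side0.png

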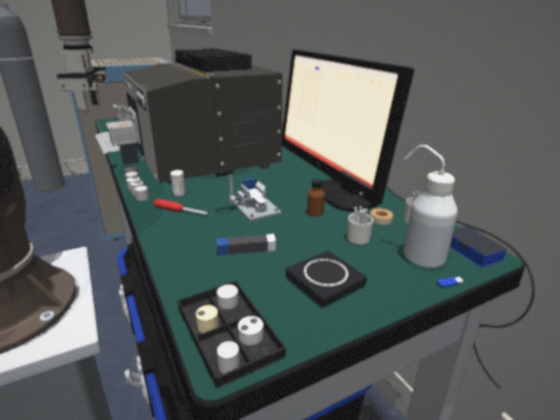

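View pics/wrist0.png

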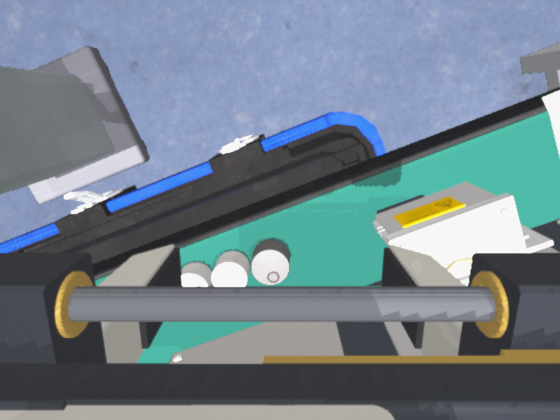

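```bash
cat > h.py <<'E'
import numpy as np,cv2
def ray(K,R,t,u,v,z):
    d=R.T@np.linalg.solve(K,[u,v,1.]);c=-R.T@t
    return c+d*(z-c[2])/d[2]
def proj(K,R,t,X):
    q=K@(R@np.asarray(X,float)+t);return q[:2]/q[2]
def load(n):
    f=np.load(f"pics/{n}.npz");return f["p"],f["d"],f["K"],f["R"],f["t"]
def snap(eyes,cam,name):
    c=eyes.get_calibration(cam);p,d=eyes.get_image(cam)
    cv2.imwrite(f"pics/{name}.png",p[:,:,::-1]);np.savez(f"pics/{name}.npz",p=p,d=d,K=c["intrinsics"],R=c["R"],t=c["t"]);return p,d,c["intrinsics"],c["R"],c["t"]
E
python3 - <<'E'
from h import *
p,d,K,R,t=load("top0")
a=cv2.resize(p[180:310,150:280],None,fx=6,fy=6,interpolation=cv2.INTER_CUBIC)[:600]
cv2.imwrite("pics/tc.png",a[:,:,::-1])
hsv=cv2.cvtColor(p,cv2.COLOR_RGB2HSV)
# bar: non green region
sub=np.zeros(p.shape[:2],bool);sub[220:285,255:295]=1
hh,ss,vv=cv2.split(hsv)
for r in [225,232,236,245,255,265,272,280]: print(r,[tuple(map(int,hsv[r,c])) for c in range(260,290,5)])
E
```

```text
225 [(84, 136, 94), (84, 138, 94), (84, 138, 94), (84, 137, 95), (84, 135, 96), (84, 137, 95)]
232 [(84, 137, 95), (84, 137, 95), (84, 138, 96), (110, 3, 246), (0, 0, 251), (0, 0, 255)]
236 [(85, 137, 93), (84, 141, 94), (84, 138, 94), (120, 9, 178), (120, 1, 245), (84, 55, 116)]
245 [(84, 137, 95), (85, 138, 94), (85, 106, 82), (111, 11, 168), (120, 9, 173), (84, 137, 95)]
255 [(84, 138, 94), (84, 135, 96), (113, 12, 167), (111, 11, 170), (84, 146, 91), (84, 138, 94)]
265 [(84, 137, 95), (115, 9, 170), (116, 11, 169), (105, 13, 152), (84, 138, 94), (85, 138, 94)]
272 [(83, 136, 94), (109, 178, 224), (109, 179, 226), (83, 136, 94), (85, 137, 95), (85, 137, 97)]
280 [(85, 138, 94), (85, 138, 94), (84, 138, 94), (85, 138, 94), (85, 138, 94), (85, 138, 94)]
```

View pics/tc.png

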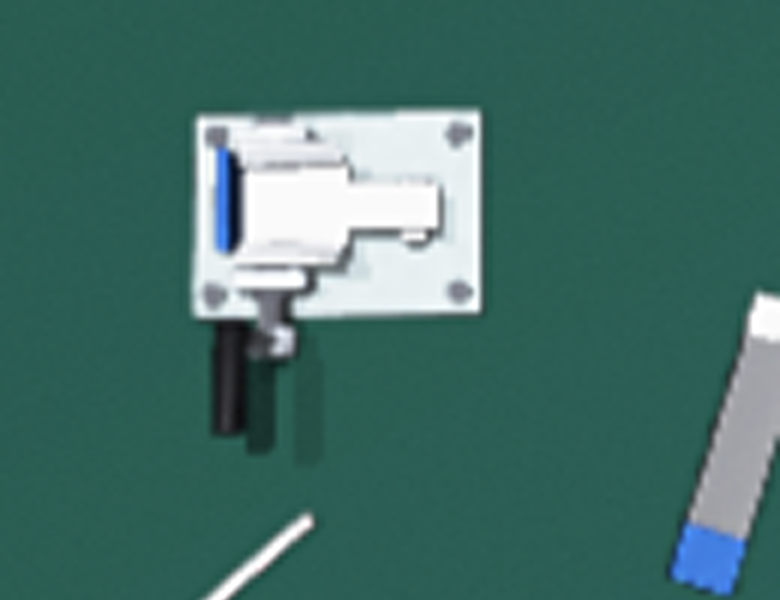

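Run:
```python
from h import *
p,d,K,R,t=load("top0")
hsv=cv2.cvtColor(p,cv2.COLOR_RGB2HSV);h,s,v=cv2.split(hsv)
m=(~((abs(h.astype(int)-84)<6)&(s>80))).astype(np.uint8)
def sub(m,r0,r1,c0,c1):
    o=np.zeros_like(m);o[r0:r1,c0:c1]=m[r0:r1,c0:c1];return o
def big(m):
    c,_=cv2.findContours(m,cv2.RETR_EXTERNAL,cv2.CHAIN_APPROX_NONE);return max(c,key=cv2.contourArea)
def rect(m,z):
    c=big(m)[:,0,:]
    P=np.array([ray(K,R,t,u,v,z)[:2] for u,v in c],np.float32)
    (cx,cy),(w,hh),a=cv2.minAreaRect(P);return np.round([cx,cy],4),w,hh,a,cv2.boxPoints(((cx,cy),(w,hh),a))
# add ~1px (2.3mm) for contour inset
print("bar",rect(sub(m,222,285,255,292),0.028))
mb=sub(((abs(h.astype(int)-109)<8)&(s>120)).astype(np.uint8),222,285,255,292)
u,vv=np.nonzero(mb)[1].mean(),np.nonzero(mb)[0].mean();print("blue",ray(K,R,t,u,vv,.028))
mw=sub(((v>225)&(s<40)).astype(np.uint8),222,245,255,292)
u,vv=np.nonzero(mw)[1].mean(),np.nonzero(mw)[0].mean();print("bright",ray(K,R,t,u,vv,.028))
print("base",rect(sub(m,195,233,178,233),0.010))
# only bright base
mm=sub(m,190,250,316,366);print("plate",rect(mm,0.025))
ring=sub(((v>150)&(s<60)).astype(np.uint8),198,238,320,362)
c=big(ring);e=cv2.fitEllipse(c);print("ring",e,ray(K,R,t,*e[0],0.025))
# blue foot top edge
mf=sub(((abs(h.astype(int)-109)<10)&(s>120)).astype(np.uint8),195,233,178,233)
print("foot px",np.argwhere(mf).mean(0),np.argwhere(mf).min(0),np.argwhere(mf).max(0))
bk=sub((v<60).astype(np.uint8),232,255,180,196)
print("handle px",np.argwhere(bk).mean(0),np.argwhere(bk).min(0),np.argwhere(bk).max(0), ray(K,R,t,*np.argwhere(bk).mean(0)[::-1],.117))
p2=load("side0")[0]
cv2.imwrite("pics/sc.png",cv2.resize(p2[160:290,200:330],None,fx=4.5,fy=4.5,interpolation=cv2.INTER_CUBIC)[:,:,::-1])
for n,(u,v_) in {"bottle":(242,165),"pot":(301,157)}.items(): print(n,ray(K,R,t,u,v_,.09))
```

```text
bar (array([ 0.4694, -0.0245]), 0.031739696860313416, 0.13362304866313934, 71.8739242553711, array([[ 0.4009942 , -0.01881729],
       [ 0.5279861 , -0.06038863],
       [ 0.53786063, -0.03022404],
       [ 0.4108687 ,  0.0113473 ]], dtype=float32))
blue [ 0.41931036 -0.00798448  0.028     ]
bright [ 0.52242486 -0.04166421  0.028     ]
base (array([0.5756, 0.158 ]), 0.13190056383609772, 0.09289712458848953, 89.45569610595703, array([[0.52857625, 0.09254251],
       [0.62146914, 0.09166001],
       [0.62272215, 0.22355463],
       [0.52982926, 0.22443713]], dtype=float32))
plate (array([ 0.564 , -0.2027]), 0.1156664714217186, 0.11684127151966095, 7.486700057983398, array([[ 0.49901724, -0.15231119],
       [ 0.5142412 , -0.26815638],
       [ 0.6289216 , -0.2530855 ],
       [ 0.61369765, -0.13724032]], dtype=float32))
ring ((340.22967529296875, 217.175537109375), (31.672855377197266, 32.38730239868164), 136.38394165039062) [ 0.56433336 -0.2043635   0.025     ]
foot px [212.87719298 187.29824561] [205 186] [221 189]
handle px [244.24324324 189.8972973 ] [234 185] [254 195] [0.49290758 0.17659906 0.117     ]
bottle [0.69382952 0.05339404 0.09      ]
pot [ 0.71342976 -0.09743156  0.09      ]
```

View pics/sc.png

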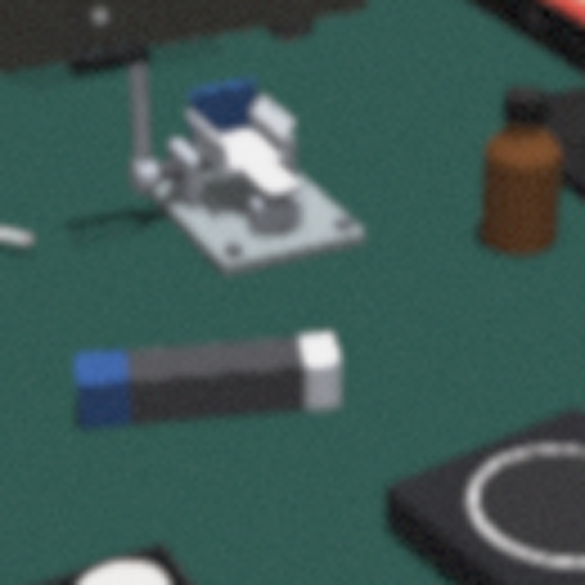

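```bash
cat >> h.py <<'E'
from scipy.spatial.transform import Rotation as Ro
def down(yaw_deg):
    "tool z down, tool x at world yaw"
    a=np.radians(yaw_deg);x=np.array([np.cos(a),np.sin(a),0]);z=np.array([0,0,-1.]);return np.c_[x,np.cross(z,x),z]
def goto(s,pos,Rt):
    "share units from state s to the target TCP pos and rotation"
    R0=Ro.from_rotvec(s["ee_rot"]).as_matrix()
    d=R0.T@(np.asarray(pos)-s["position"])/0.5
    r=Ro.from_matrix(R0.T@Rt).as_rotvec()/np.radians(60)
    return np.round(d,4),np.round(r,4)
E
python3 - <<'E'
from h import *
from cell import arm
p,d,K,R,t=load("top0")
print("spine",ray(K,R,t,150+395/6,180+207/6,.042),"spine end",ray(K,R,t,150+440/6,180+207/6,.042),"foot edge",ray(K,R,t,150+216/6,180+200/6,.066))
print("box bottom",ray(K,R,t,118,150,0),ray(K,R,t,114,300,0))
c=-R.T@t
for u,v in [(118,150),(114,220),(114,290),(100,200),(60,120),(58,230),(230,135),(290,135),(222,137),(300,133)]:
    z=d[v,u];P=R.T@(np.linalg.solve(K,[u,v,1])*z-t);print(u,v,P.round(3))
s=arm.observe()
print(goto(s,[.4694+.005,-.0245-.002,.15],down(71.95)))
c=load("wrist0");Rt=Ro.from_rotvec(s["ee_rot"]).as_matrix();print("cam in tool",Rt.T@(-c[3].T@c[4]-s["position"]))
E
```

```text
spine [0.57293167 0.12623755 0.042     ] spine end [0.5727371  0.10651797 0.042     ] foot edge [0.57400863 0.19912634 0.066     ]
box bottom [0.76157835 0.40711187 0.        ] [0.35112964 0.40157797 0.        ]
118 150 [0.753 0.394 0.031]
114 220 [0.561 0.393 0.041]
114 290 [0.377 0.402 0.002]
100 200 [0.602 0.394 0.125]
60 120 [0.734 0.394 0.313]
58 230 [0.517 0.394 0.297]
230 135 [0.771 0.083 0.097]
290 135 [ 0.766 -0.069  0.108]
222 137 [0.769 0.105 0.087]
300 133 [ 0.767 -0.094  0.119]
(array([-0.9537,  0.9032,  0.1695]), array([ 0.0001,  0.0011, -0.0543]))
cam in tool [ 0.00052401 -0.07164611 -0.14981283]
```

Run:
```python
from h import *
from cell import arm
s=arm.observe()
print(goto(s,[.255,.26,.2],down(71.95)))
```

```text
(array([-0.5794,  0.2862,  0.069 ]), array([ 0.0001,  0.0011, -0.0543]))
```

>>> {"fn": "play_rows", "kwargs": {"rows": [[[-0.579,0.286,0.069],[0,0,-0.054],1],[[-0.579,0.286,0.069],[0,0,-0.054],1],[[-0.579,0.286,0.069],[0,0,-0.054],1],[[-0.579,0.286,0.069],[0,0,-0.054],1],[[-0.579,0.286,0.069],[0,0,-0.054],1],[[-0.75,0.6,0.1],[0,0,-0.054],1],[[-0.954,0.903,0.17],[0,0,-0.054],1],[[-0.954,0.903,0.17],[0,0,-0.054],1],[[-0.954,0.903,0.17],[0,0,-0.054],1],[[-0.954,0.903,0.17],[0,0,-0.054],1]]}}

```text
clock: 1.15
position: [0.38, 0.1224, 0.1751]
ee_rot: [-2.542, -1.846, -0.001]
force: [1.5, 0.9, 0.6]
width: 0.999
```

Run:
```python
from h import *
from cell import arm
s=arm.observe();print(s["position"])
print(goto(s,[.474,-.026,.15],down(71.95)))
```

```text
[0.37999898 0.12242429 0.17512088]
(array([-0.2241,  0.2707,  0.0502]), array([ 0.0005, -0.0008,  0.0001]))
```

>>> {"fn": "play_rows", "kwargs": {"rows": [[[-0.224,0.271,0.05],[0,0,0],1],[[-0.224,0.271,0.05],[0,0,0],1],[[-0.224,0.271,0.05],[0,0,0],1],[[-0.224,0.271,0.05],[0,0,0],1],[[-0.224,0.271,0.05],[0,0,0],1]]}}

```text
clock: 1.65
position: [0.4748, -0.0284, 0.1497]
ee_rot: [2.547, 1.836, -0.001]
force: [-0.5, -0.5, -0.7]
width: 1.001
```

Run:
```python
from h import *
from cell import arm,eyes
s=arm.observe();print(s["position"],s["joints"].round(2))
snap(eyes,"wrist","w1")
p,d,K,R,t=load("w1")
for X in [(.4694,-.0245,.028),(.531,-.0445,.028),(.4076,-.0045,.028)]: print(proj(K,R,t,X))
```

```text
[ 0.47480372 -0.02839165  0.14969274] [-0.37  0.3   0.39  2.06 -0.15  0.81  1.37]
[283.6647129  193.73110353]
[284.274067  273.6608058]
[282.88328148 102.87861986]
```

View pics/w1.png

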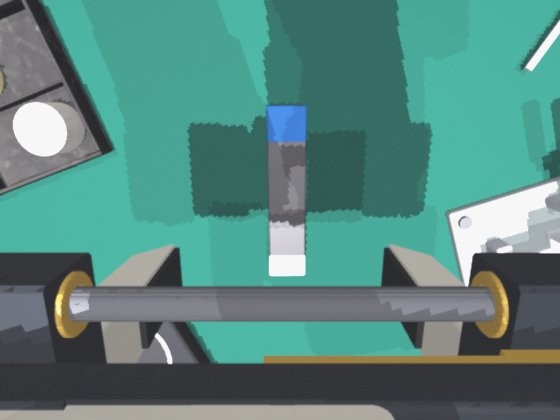

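Run:
```python
from h import *
from cell import arm
s=arm.observe()
print(goto(s,[.4755,-.0255,.013],down(71.95)))
```

```text
(array([0.0026, 0.0032, 0.2734]), array([-0.0004,  0.001 , -0.004 ]))
```

>>> {"fn": "play_rows", "kwargs": {"rows": [[[0.002,0.002,0.08],[0,0,0],0.6],[[0.002,0.002,0.16],[0,0,0],0.6],[[0.002,0.002,0.22],[0,0,0],0.4],[[0.002,0.002,0.26],[0,0,0],0],[[0.002,0.002,0.273],[0,0,0],-0.1],[[0.002,0.002,0.273],[0,0,0],-1],[[0.002,0.002,0.273],[0,0,0],-1],[[0.002,0.002,0.273],[0,0,0],-1],[[0.002,0.002,0.273],[0,0,0],-1],[[0.002,0.002,0.273],[0,0,0],-1]], "newtons": 30}}

```text
clock: 2.7
position: [0.4754, -0.0236, 0.0147]
ee_rot: [2.542, 1.845, 0.003]
force: [-0.7, -0.4, 8.7]
width: 0.306
```

Run:
```python
from h import *
from cell import arm
s=arm.observe();print(s["position"],s["width"],s["force"])
print(goto(s,[.4755,-.0255,.18],down(71.95)))
```

```text
[ 0.47540567 -0.0235694   0.01466647] 0.30570978343812893 [-0.70933092 -0.44271765  8.66923218]
(array([-0.0033,  0.0019, -0.3307]), array([ 0.0015, -0.0009, -0.0003]))
```

>>> {"fn": "play_rows", "kwargs": {"rows": [[[0,0,-0.05],[0,0,0],-1],[[0,0,-0.12],[0,0,0],-1],[[0,0,-0.22],[0,0,0],-1],[[0,0,-0.3],[0,0,0],-1],[[0,0,-0.33],[0,0,0],-1],[[0,0,-0.33],[0,0,0],-1]]}}

```text
clock: 3.3
position: [0.476, -0.0235, 0.181]
ee_rot: [2.541, 1.844, 0.007]
force: [-0.2, -0.1, -3.8]
width: 0.302
```

Run:
```python
from h import *
from cell import arm,eyes
s=arm.observe();print(s["position"],s["width"],s["force"],s["ft_torque"])
snap(eyes,"wrist","w2")
print(goto(s,[.5750,.115,.18],down(-0.54)))
```

```text
[ 0.47597126 -0.02348687  0.18104859] 0.3020813195890822 [-0.170136   -0.12227354 -3.84401092] [ 0.02527235 -0.02889968  0.06483191]
(array([0.3247, 0.1025, 0.0034]), array([ 0.0019, -0.0049,  1.2081]))
```

View pics/w2.png

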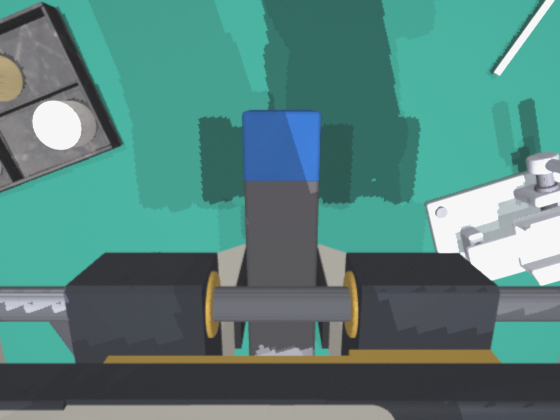

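>>> {"fn": "play_rows", "kwargs": {"rows": [[[0.32,0.1,0],[0,0,1],-1],[[0.32,0.1,0],[0,0,1],-1],[[0.32,0.1,0],[0,0,1],-1],[[0.32,0.1,0],[0,0,1],-1],[[0.32,0.1,0],[0,0,1],-1],[[0.32,0.1,0],[0,0,1],-1],[[0.32,0.1,0],[0,0,1],-1],[[0.32,0.1,0],[0,0,1],-1]]}}

```text
clock: 4.15
position: [0.5706, 0.1129, 0.1764]
ee_rot: [3.124, 0.323, -0.005]
force: [-0.5, 0.9, -2.7]
width: 0.306
```

Run:
```python
from h import *
from cell import arm,eyes
s=arm.observe();print(s["position"],s["width"],s["force"],s["ft_torque"],s["joints"].round(2))
print(goto(s,[.5750,.105,.18],down(-0.54)))
```

```text
[0.57061304 0.11287346 0.17635253] 0.3058307047442843 [-0.50837998  0.91629172 -2.65107943] [-0.03399124  0.0425972   0.02335821] [-0.73  0.47  0.63  1.79 -0.32  0.99  0.23]
(array([ 0.0053,  0.0172, -0.0073]), array([0.0014, 0.0033, 0.2057]))
```

>>> {"fn": "play_rows", "kwargs": {"rows": [[[0.005,0.017,-0.007],[0,0.003,0.206],-1],[[0.005,0.017,-0.007],[0,0.003,0.206],-1],[[0.005,0.017,-0.007],[0,0.003,0.206],-1],[[0.005,0.017,-0.007],[0,0.003,0.206],-1]]}}

```text
clock: 4.55
position: [0.5754, 0.1052, 0.1812]
ee_rot: [3.141, -0.004, 0.002]
force: [0.0, 0.4, -3.3]
width: 0.298
```

Run:
```python
from h import *
from cell import arm,eyes
s=arm.observe();print(s["position"],s["ee_rot"],s["width"],s["force"],s["ft_torque"],s["joints"].round(2))
snap(eyes,"wrist","w3")
snap(eyes,"top","t3");snap(eyes,"side","s3")
np.save("pics/s3pos.npy",np.r_[s["position"],s["ee_rot"]])
p=load("s3")[0];cv2.imwrite("pics/s3c.png",cv2.resize(p[100:300,150:370],None,fx=3,fy=3)[:,:,::-1])
```

```text
[0.57541807 0.1051781  0.18116525] [ 3.14141383e+00 -4.16845066e-03  2.39758173e-03] 0.2983949058451255 [ 1.82018201e-03  4.15023733e-01 -3.32388782e+00] [-0.14679076  0.0886256   0.04613826] [-0.75  0.48  0.69  1.78 -0.35  1.01  0.07]
```

View pics/w3.png

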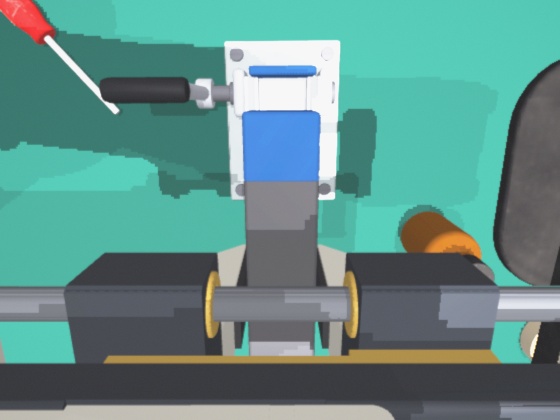

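View pics/s3c.png

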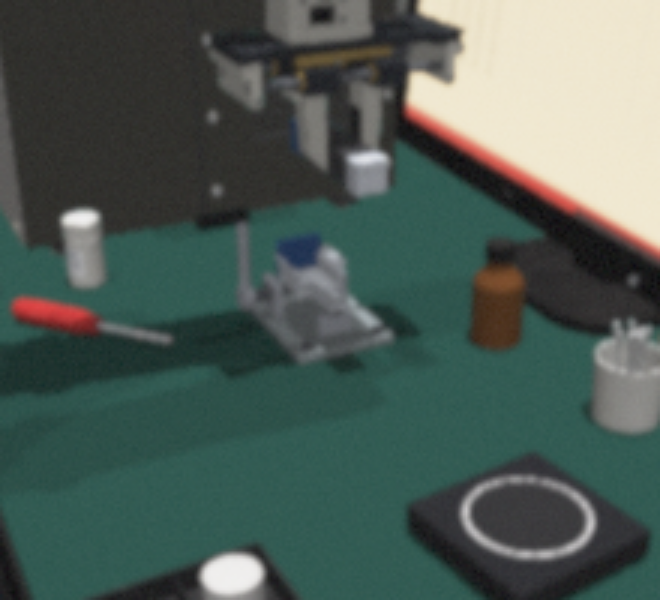

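Run:
```python
from h import *
p,d,K,R,t=load("w3");q=np.load("pics/s3pos.npy")
cv2.imwrite("pics/w3c.png",cv2.resize(p[35:205,200:360],None,fx=4,fy=3.5,interpolation=cv2.INTER_CUBIC)[:,:,::-1])
hsv=cv2.cvtColor(p,cv2.COLOR_RGB2HSV);h,s,v=cv2.split(hsv)
m=((abs(h.astype(int)-109)<10)&(s>120))
def P(u,v,z): return R.T@(np.linalg.solve(K,[u,v,1.])*z-t)
mf=m.copy();mf[:60]=0;mf[90:]=0;mf[:,:230]=0;mf[:,330:]=0
ij=np.argwhere(mf);print("foot",ij.min(0),ij.max(0))
c0,c1=ij[:,1].min(),ij[:,1].max()
zs=.064
for z in (.064,.07): print([ray(K,R,t,u,r,z).round(4) for u,r in ((c0,72),(c1+1,72))],ray(K,R,t,283,ij[:,0].max()+1,z).round(4))
print("depth foot",[P(u,72,d[72,u]).round(4) for u in (255,283,310)],d[72,283])
mb=m.copy();mb[:100]=0;mb[190:]=0;mb[:,:230]=0;mb[:,330:]=0
ij=np.argwhere(mb);print("blue",ij.min(0),ij.max(0)); zt=q[2]+.0133
for r in (114,130,150,175):
    c=np.nonzero(mb[r])[0];print(r,c.min(),c.max()+1,ray(K,R,t,c.min(),r,zt).round(4),ray(K,R,t,c.max()+1,r,zt).round(4))
print("end",ray(K,R,t,282,ij[:,0].min(),zt),q[:3])
print("base",[ray(K,R,t,u,r,.010).round(4) for u,r in ((225,42),(339,41),(339,199))])
# predicted
print("pred base corners",[proj(K,R,t,X).round(1) for X in [(.5298,.2244,.01),(.6227,.2235,.01),(.6215,.0917,.01)]])
print(ray(K,R,t,101,90,.11),ray(K,R,t,190,90,.11))
```

```text
foot [ 66 249] [ 76 315]
[array([0.5549, 0.1975, 0.064 ]), array([0.5998, 0.1973, 0.064 ])] [0.5776 0.1942 0.064 ]
[array([0.5553, 0.1971, 0.07  ]), array([0.5992, 0.1969, 0.07  ])] [0.5776 0.1939 0.07  ]
depth foot [array([0.5595, 0.1968, 0.0737]), array([0.5776, 0.1967, 0.0736]), array([0.595 , 0.1966, 0.0742])] 0.24295054
blue [111 242] [180 319]
114 243 319 [0.5627 0.1738 0.1945] [0.5895 0.1737 0.1945]
130 243 320 [0.5625 0.1683 0.1945] [0.59   0.1682 0.1945]
150 243 319 [0.5623 0.1612 0.1945] [0.5898 0.1611 0.1945]
175 244 318 [0.5624 0.152  0.1945] [0.5896 0.1519 0.1945]
end [0.5764395  0.17479732 0.19446525] [0.57541807 0.1051781  0.18116525]
base [array([0.5323, 0.224 , 0.01  ]), array([0.6222, 0.2243, 0.01  ]), array([0.627 , 0.0957, 0.01  ])]
pred base corners [array([221.8,  41.4]), array([339.5,  42.1]), array([332.7, 203.4])]
[0.47524765 0.18491777 0.11      ] [0.52514728 0.1846987  0.11      ]
```

View pics/w3c.png

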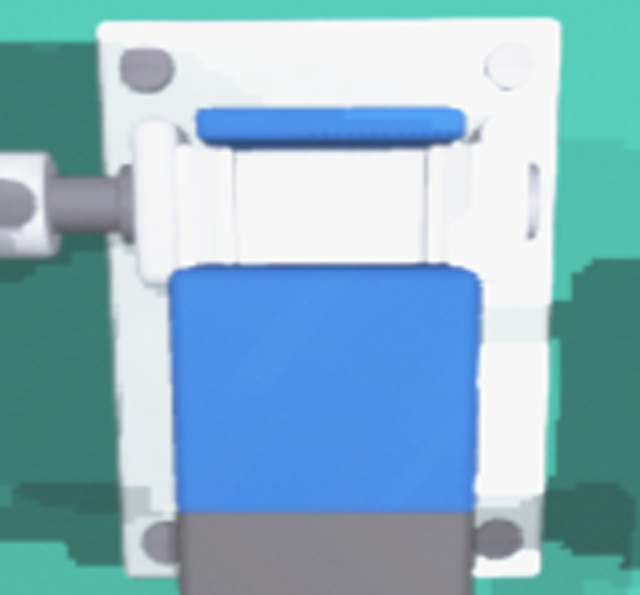

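Run:
```python
from h import *
from cell import arm
s=arm.observe()
print(s["position"],goto(s,[.5765,.1200,.085],down(-0.4)),goto(s,[.5765,.1200,.0577],down(-0.4)))
```

```text
[0.57577932 0.10525225 0.18174527] (array([ 0.0008, -0.0294,  0.1935]), array([-0.0003, -0.0024,  0.0021])) (array([ 0.0007, -0.0294,  0.2481]), array([-0.0003, -0.0024,  0.0021]))
```

>>> {"fn": "play_rows", "kwargs": {"rows": [[[0.001,-0.03,0.05],[0,-0.002,0.002],-1],[[0.001,-0.03,0.11],[0,-0.002,0.002],-1],[[0.001,-0.03,0.16],[0,-0.002,0.002],-1],[[0.001,-0.03,0.185],[0,-0.002,0.002],-1],[[0.001,-0.03,0.2],[0,-0.002,0.002],-1],[[0.001,-0.03,0.21],[0,-0.002,0.002],-1],[[0.001,-0.03,0.22],[0,-0.002,0.002],-1],[[0.001,-0.03,0.22],[0,-0.002,0.002],-1]]}}

```text
clock: 5.5
position: [0.5772, 0.1202, 0.0723]
ee_rot: [-3.141, 0.015, -0.002]
force: [0.6, 0.5, -2.1]
width: 0.306
```

Run:
```python
from h import *
from cell import arm,eyes
s=arm.observe();print(s["position"],s["force"],s["ft_torque"])
print(goto(s,[.5765,.1200,.0577],down(-0.4)))
snap(eyes,"wrist","w4")
p=load("w4")[0];cv2.imwrite("pics/w4c.png",cv2.resize(p[0:260,120:440],None,fx=2.4,fy=2.2)[:,:,::-1])
```

```text
[0.5771718  0.12023325 0.07227132] [ 0.6068981   0.45252662 -2.06234937] [-0.04558265  0.06071426 -0.05146132]
(array([-0.0014,  0.0005,  0.0291]), array([-0.0006, -0.0013, -0.0023]))
```

View pics/w4c.png

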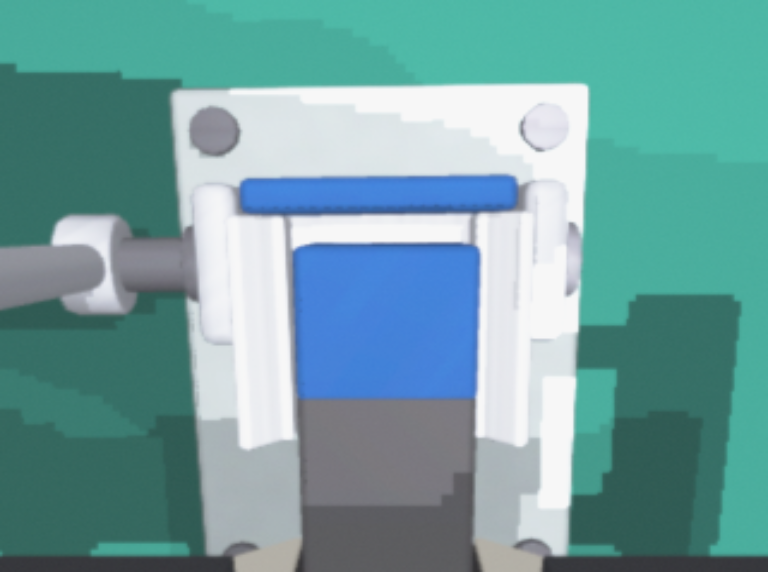

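>>> {"fn": "play_rows", "kwargs": {"rows": [[[-0.002,0,0.005],[0,0,0],-1],[[-0.002,0,0.012],[0,0,0],-1],[[-0.002,0,0.019],[0,0,0],-1],[[-0.002,0,0.025],[0,0,0],-1],[[-0.002,0,0.028],[0,0,0],-1],[[-0.002,0,0.028],[0,0,0],-1]]}}

```text
clock: 6.15
position: [0.5759, 0.1201, 0.0578]
ee_rot: [-3.141, 0.015, -0.001]
force: [-0.5, -0.8, -2.8]
width: 0.304
```

>>> {"fn": "play_rows", "kwargs": {"rows": [[[0,0,0.002],[0,0,0],-1],[[0,-0.001,0.004],[0,0,0],-1],[[0,-0.002,0.004],[0,0,0],-1]]}}

```text
clock: 6.45
position: [0.5763, 0.1205, 0.0567]
ee_rot: [-3.142, 0.016, -0.003]
force: [-1.9, -1.7, 3.2]
width: 0.305
```

>>> {"fn": "play_rows", "kwargs": {"rows": [[[0,-0.002,0],[0,0,0],-1],[[0,-0.004,-0.001],[0,0,0],-1],[[0,-0.005,-0.001],[0,0,0],-1],[[0,-0.005,-0.001],[0,0,0],-1]]}}

```text
clock: 6.85
position: [0.5762, 0.1239, 0.0567]
ee_rot: [-3.141, 0.015, -0.002]
force: [-0.4, -1.0, 0.7]
width: 0.3
```

Run:
```python
from h import *
from cell import arm,eyes
s=arm.observe();print(s["position"],s["force"],s["ft_torque"])
snap(eyes,"wrist","w5")
p=load("w5")[0];cv2.imwrite("pics/w5c.png",cv2.resize(p[0:260,120:440],None,fx=2.4,fy=2.2)[:,:,::-1])
```

```text
[0.57624913 0.12391913 0.05672327] [-0.37527745 -0.98367422  0.65221425] [-0.44498991  0.12537581  0.02666489]
```

View pics/w5c.png

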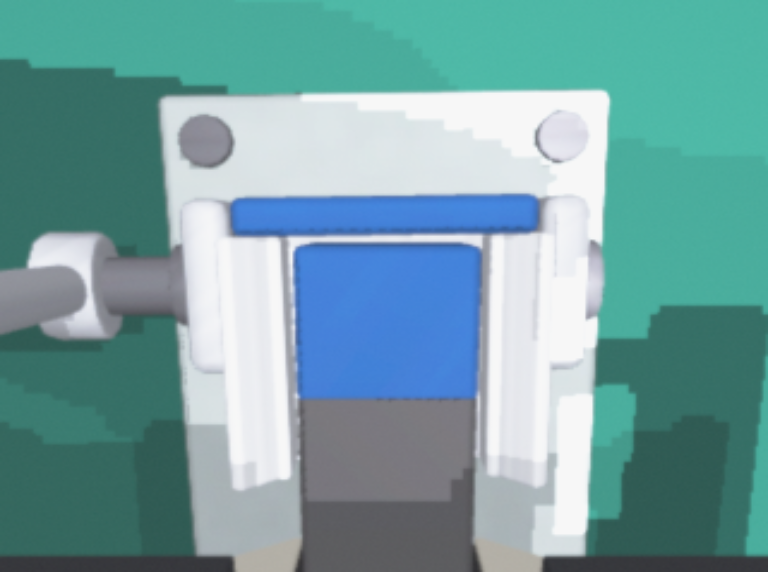

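>>> {"fn": "play_rows", "kwargs": {"rows": [[[0,-0.002,0],[0,0,0],-1],[[0,-0.003,0],[0,0,0],-1],[[0,-0.003,0],[0,0,0],0.1],[[0,-0.003,0],[0,0,0],0.1],[[0,-0.003,0],[0,0,0],0.1],[[0,-0.003,0],[0,0,0],0.1]]}}

```text
clock: 7.5
position: [0.576, 0.1254, 0.0566]
ee_rot: [-3.141, 0.015, -0.001]
force: [0.6, 0.3, 0.1]
width: 0.541
```

Run:
```python
from h import *
from cell import arm,eyes
s=arm.observe();print(s["position"],s["force"],s["width"])
snap(eyes,"wrist","w6")
p=load("w6")[0];cv2.imwrite("pics/w6c.png",cv2.resize(p[0:360,60:500],None,fx=1.8,fy=1.6)[:,:,::-1])
```

```text
[0.57599257 0.12544119 0.05657523] [0.58353412 0.34007858 0.0554571 ] 0.5405101389775762
```

View pics/w6c.png

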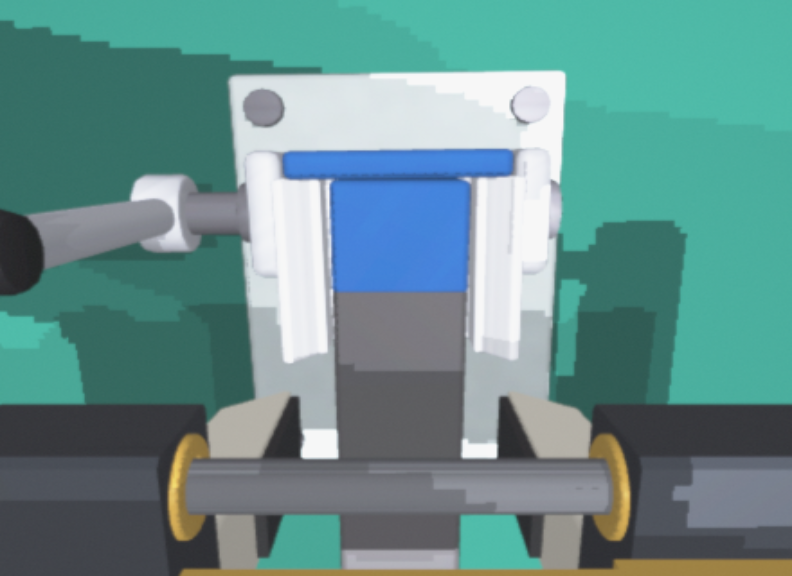

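>>> {"fn": "play_rows", "kwargs": {"rows": [[[0,0,-0.03],[0,0,0],0.1],[[0,0,-0.1],[0,0,0],0.1],[[0,0,-0.2],[0,0,0],0.1],[[0,0,-0.27],[0,0,0],0.1],[[0,0,-0.27],[0,0,-0.2],0.1],[[0,0,-0.27],[0,0,-0.4],0.1],[[-0.05,-0.04,-0.27],[0,0,-0.6],0.1],[[-0.1,-0.08,-0.27],[0,0,-0.8],0.1],[[-0.16,-0.12,-0.27],[0,0,-0.9],0.1],[[-0.16,-0.12,-0.27],[0,0,-1],0.1]]}}

```text
clock: 8.55
position: [0.4928, 0.1891, 0.1923]
ee_rot: [-2.826, -1.368, 0.0]
force: [0.5, -0.3, -0.8]
width: 0.552
```

Run:
```python
from h import *
from cell import arm,eyes
s=arm.observe();print(s["position"],s["force"],s["width"],s["joints"].round(2))
print(goto(s,[.4945,.185,.17],down(89.5)))
```

```text
[0.49277915 0.18910019 0.19230849] [ 0.46756923 -0.28355012 -0.82458711] 0.5520655287650056 [-0.82  0.33  0.46  1.89 -0.18  0.96  0.63]
(array([-0.0043,  0.0079,  0.0446]), array([-0.0017, -0.0015, -0.6307]))
```

>>> {"fn": "play_rows", "kwargs": {"rows": [[[-0.004,0.008,0.02],[0,0,-0.14],0.1],[[-0.004,0.008,0.02],[0,0,-0.28],0.1],[[-0.004,0.008,0.04],[0,0,-0.42],0.1],[[-0.004,0.008,0.045],[0,0,-0.56],0.1],[[-0.004,0.008,0.045],[0,0,-0.631],0.1],[[-0.004,0.008,0.045],[0,0,-0.631],0.1]]}}

```text
clock: 9.15
position: [0.4987, 0.1814, 0.17]
ee_rot: [2.242, 2.199, 0.003]
force: [0.3, 0.3, 0.5]
width: 0.552
```

Run:
```python
from h import *
from cell import arm,eyes
s=arm.observe();print(s["position"],s["force"],s["width"],s["joints"].round(2))
print(goto(s,[.4945,.185,.099],down(89.5)))
snap(eyes,"wrist","w7");snap(eyes,"top","t7")
```

```text
[0.49867807 0.18140478 0.16997823] [0.32149681 0.28682309 0.45472191] 0.5519599512445063 [-0.68  0.35  0.31  1.91 -0.13  0.9   1.24]
(array([ 0.007 , -0.0088,  0.1419]), array([ 0.0018, -0.0004, -0.01  ]))
```

View pics/w7.png

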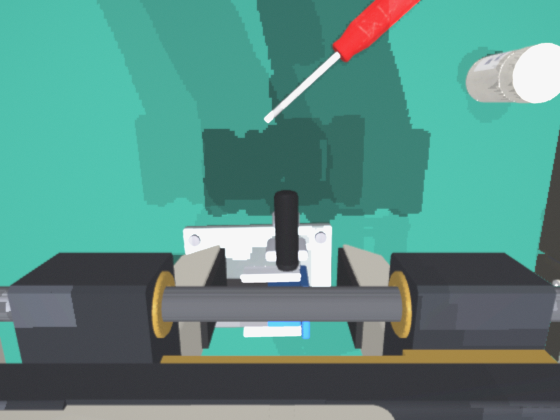

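View pics/t7.png

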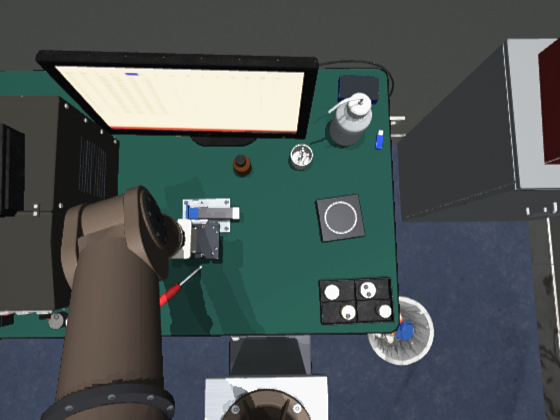

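Run:
```python
from h import *
p,d,K,R,t=load("t7");p0,d0,_,_,_=load("top0")
def P(u,v,z): return R.T@(np.linalg.solve(K,[u,v,1.])*z-t)
for u,v in [(68,220),(70,250),(75,275),(75,300),(75,350),(80,230),(100,215),(130,195),(100,240),(100,300),(150,250),(165,235),(180,245),(215,240)]:
    print(u,v,P(u,v,d[v,u]).round(3), P(u,v,d0[v,u]).round(3))
p,d,K,R,t=load("w7")
print(ray(K,R,t,287,192,.113),ray(K,R,t,287,270,.113))
```

```text
68 220 [0.508 0.227 0.575] [0.54  0.393 0.266]
70 250 [0.47  0.208 0.602] [0.479 0.394 0.25 ]
75 275 [0.442 0.193 0.618] [0.427 0.395 0.223]
75 300 [0.418 0.179 0.644] [0.375 0.394 0.219]
75 350 [0.377 0.155 0.686] [ 0.046  0.897 -0.796]
80 230 [0.495 0.21  0.578] [0.523 0.395 0.212]
100 215 [0.514 0.188 0.574] [0.566 0.394 0.122]
130 195 [0.54  0.154 0.57 ] [0.634 0.368 0.002]
100 240 [0.481 0.172 0.607] [0.506 0.394 0.114]
100 300 [0.419 0.146 0.659] [0.361 0.398 0.091]
150 250 [0.47  0.122 0.584] [ 0.483  0.31  -0.001]
165 235 [0.492 0.124 0.516] [ 0.523  0.271 -0.003]
180 245 [0.483 0.14  0.363] [ 0.495  0.229 -0.001]
215 240 [0.495 0.092 0.271] [0.508 0.134 0.001]
[0.4759698  0.18541706 0.113     ] [0.5239178 0.1846035 0.113    ]
```

>>> {"fn": "play_rows", "kwargs": {"rows": [[[0.007,-0.008,0.05],[0,0,-0.01],0.1],[[0.007,-0.008,0.1],[0,0,-0.01],0],[[0.007,-0.008,0.13],[0,0,-0.01],-0.2],[[0.007,-0.008,0.142],[0,0,-0.01],-0.4],[[0.007,-0.008,0.142],[0,0,-0.01],-1],[[0.007,-0.008,0.142],[0,0,-0.01],-1],[[0.007,-0.008,0.142],[0,0,-0.01],-1],[[0.007,-0.008,0.142],[0,0,-0.01],-1]], "newtons": 15}}

```text
clock: 10.05
position: [0.4951, 0.1852, 0.099]
ee_rot: [2.231, 2.21, 0.003]
force: [-0.3, -2.5, 4.4]
width: 0.145
```

Run:
```python
from h import *
from cell import arm,eyes
s=arm.observe();print(s["position"],s["force"],s["width"],s["ft_torque"])
print(Ro.from_rotvec(s["ee_rot"]).as_matrix().round(3))
x0=0;z0=.08
for th in np.arange(0,1.51,.1): print(round(th,2),"dx",round(.08*np.sin(th)/.5,4),"dz",round(.08*(1-np.cos(th))/.5,4))
```

```text
[0.49509185 0.18518661 0.09895757] [-0.34825807 -2.50706642  4.42453148] 0.144739243007916 [-0.5771703   0.14673757  0.05082341]
[[ 0.01   1.     0.002]
 [ 1.    -0.01   0.001]
 [ 0.001  0.002 -1.   ]]
0.0 dx 0.0 dz 0.0
0.1 dx 0.016 dz 0.0008
0.2 dx 0.0318 dz 0.0032
0.3 dx 0.0473 dz 0.0071
0.4 dx 0.0623 dz 0.0126
0.5 dx 0.0767 dz 0.0196
0.6 dx 0.0903 dz 0.0279
0.7 dx 0.1031 dz 0.0376
0.8 dx 0.1148 dz 0.0485
0.9 dx 0.1253 dz 0.0605
1.0 dx 0.1346 dz 0.0736
1.1 dx 0.1426 dz 0.0874
1.2 dx 0.1491 dz 0.102
1.3 dx 0.1542 dz 0.1172
1.4 dx 0.1577 dz 0.1328
1.5 dx 0.1596 dz 0.1487
```

>>> {"fn": "play_rows", "kwargs": {"rows": [[[0.008,0,0],[0,0,0],-1],[[0.016,0,0.001],[0,0,0],-1],[[0.024,0,0.002],[0,0,0],-1],[[0.032,0,0.003],[0,0,0],-1],[[0.04,0,0.005],[0,0,0],-1],[[0.047,0,0.007],[0,0,0],-1],[[0.055,0,0.01],[0,0,0],-1],[[0.062,0,0.0126],[0,0,0],-1],[[0.07,0,0.016],[0,0,0],-1],[[0.0767,0,0.0196],[0,0,0],-1]], "newtons": 20}}

```text
clock: 11.05
position: [0.4952, 0.2241, 0.0883]
ee_rot: [2.231, 2.211, 0.002]
force: [2.3, -4.4, 0.7]
width: 0.145
```

Run:
```python
from h import *
from cell import arm,eyes
s=arm.observe();print(s["position"],s["force"],s["width"],s["ft_torque"])
snap(eyes,"side","s8")
p=load("s8")[0];cv2.imwrite("pics/s8c.png",cv2.resize(p[100:260,180:370],None,fx=3.5,fy=3.5)[:,:,::-1])
```

```text
[0.49518379 0.22411288 0.08828348] [ 2.29041909 -4.36903116  0.7035138 ] 0.14461956243901888 [-1.173206   -0.41395822  0.0737292 ]
```

View pics/s8c.png

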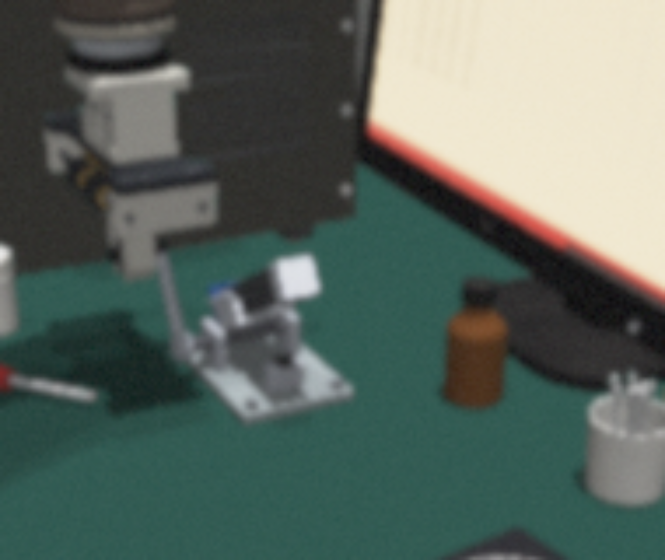

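>>> {"fn": "play_rows", "kwargs": {"rows": [[[0.007,0,0.004],[0,0,0],-1],[[0.0136,0,0.008],[0,0,0],-1],[[0.02,0,0.013],[0,0,0],-1],[[0.0264,0,0.018],[0,0,0],-1],[[0.0323,0,0.0233],[0,0,0],-1],[[0.038,0,0.0289],[0,0,0],-1],[[0.0435,0,0.0348],[0,0,0],-1],[[0.0486,0,0.041],[0,0,0],-1],[[0.0535,0,0.0474],[0,0,0],-1],[[0.058,0,0.054],[0,0,0],-1]]}}

```text
clock: 12.1
position: [0.4951, 0.2531, 0.061]
ee_rot: [2.231, 2.211, 0.001]
force: [2.4, -3.1, 2.1]
width: 0.142
```

Run:
```python
from h import *
from cell import arm,eyes
s=arm.observe();print(s["position"],s["force"],s["width"],s["ft_torque"])
```

```text
[0.49505081 0.25308809 0.06098151] [ 2.3944559  -3.10290418  2.09791366] 0.14230125122254317 [-0.92226236 -0.2569497   0.0588036 ]
```

>>> {"fn": "play_rows", "kwargs": {"rows": [[[0.004,0,0.007],[0,0,0],-1],[[0.008,0,0.0138],[0,0,0],-1],[[0.0114,0,0.021],[0,0,0],-1],[[0.0145,0,0.0284],[0,0,0],-1],[[0.0172,0,0.0359],[0,0,0],-1],[[0.0196,0,0.0436],[0,0,0],-1],[[0.0215,0,0.0514],[0,0,0],-1],[[0.0231,0,0.0592],[0,0,0],-1],[[0.0242,0,0.0671],[0,0,0],-1],[[0.025,0,0.073],[0,0,0],-1]]}}

```text
clock: 13.1
position: [0.4958, 0.2644, 0.0256]
ee_rot: [2.232, 2.21, 0.001]
force: [-3.9, -10.5, 25.5]
width: 0.149
```

Run:
```python
from h import *
from cell import arm,eyes
s=arm.observe();print(s["position"],s["force"],s["width"],s["ft_torque"])
snap(eyes,"side","s9")
p=load("s9")[0];cv2.imwrite("pics/s9c.png",cv2.resize(p[100:260,180:370],None,fx=3.5,fy=3.5)[:,:,::-1])
```

```text
[0.49576792 0.26441917 0.02556334] [ -3.89233028 -10.47724472  25.50852494] 0.14922661751680433 [-2.4297919   0.82789149  0.08842252]
```

View pics/s9c.png

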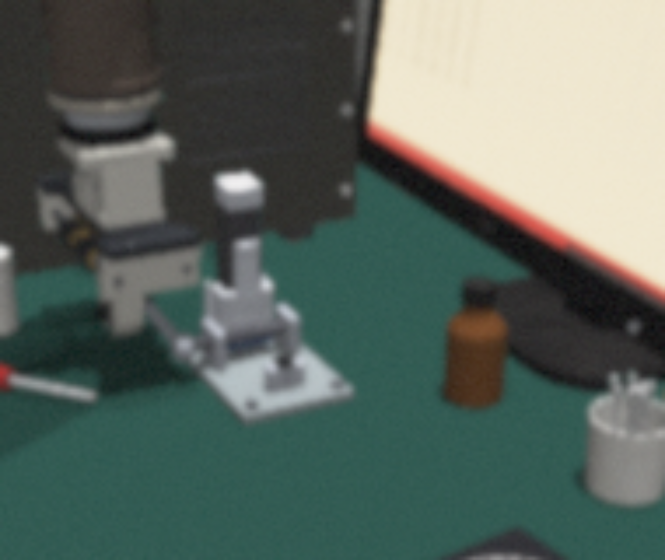

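>>> {"fn": "play_rows", "kwargs": {"rows": [[[0,0,-0.002],[0,0,0],-0.1],[[0,0,-0.002],[0,0,0],-0.1],[[0,0,-0.002],[0,0,0],-0.1],[[0,0,-0.03],[0,0,0],-0.1],[[0,0,-0.1],[0,0,0],-0.1],[[0,0,-0.2],[0,0,0],0],[[0,0,-0.3],[0,0,0.14],0.3],[[0,0,-0.4],[0,0,0.28],0.3],[[0,0,-0.48],[0,0,0.42],0.3],[[0,0,-0.48],[0,0,0.56],0.3]]}}

```text
clock: 14.15
position: [0.4975, 0.2665, 0.2718]
ee_rot: [-2.778, -1.463, -0.018]
force: [0.1, -0.4, -0.6]
width: 0.65
```

Run:
```python
from h import *
from cell import arm,eyes
s=arm.observe();print(s["position"],s["force"],s["width"],s["ft_torque"])
snap(eyes,"side","s10");snap(eyes,"top","t10");
p=load("s10")[0];cv2.imwrite("pics/s10c.png",cv2.resize(p[100:260,180:370],None,fx=3.5,fy=3.5)[:,:,::-1])
p=load("t10")[0];cv2.imwrite("pics/t10c.png",cv2.resize(p[150:300,130:350],None,fx=3.5,fy=3.5)[:,:,::-1])
```

```text
[0.49753648 0.26651087 0.27178003] [ 0.06962879 -0.36477449 -0.55923879] 0.6496888415581554 [ 0.01958281 -0.03004068  0.01261302]
```

View pics/s10c.png

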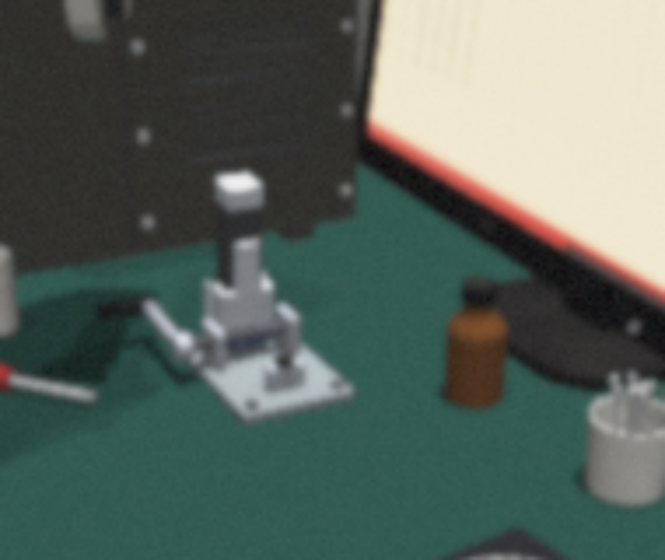

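View pics/t10c.png

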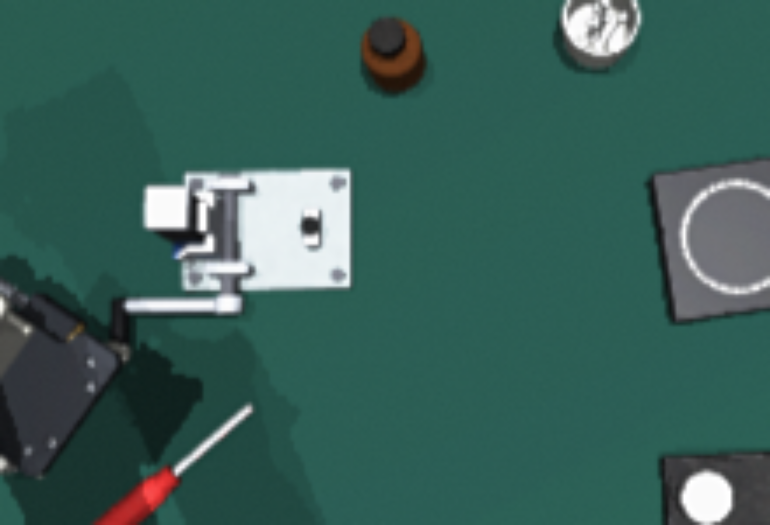

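```bash
cat >> h.py <<'E'
def tilt(yaw_deg,beta):
    "down(yaw), then z leaning by beta rad towards -tool y (top leaning to +tool y)"
    return down(yaw_deg)@Ro.from_rotvec([beta,0,0]).as_matrix()
E
python3 - <<'E'
from h import *
from cell import arm,eyes
p,d,K,R,t=load("t10")
hsv=cv2.cvtColor(p,cv2.COLOR_RGB2HSV)
m=((hsv[...,2]>235)&(hsv[...,1]<25)).astype(np.uint8);m[:,:168]=0;m[:,188:]=0;m[:200]=0;m[220:]=0
n,l,st,ce=cv2.connectedComponentsWithStats(m);i=1+st[1:,4].argmax();print(st[i],ce[i],ray(K,R,t,*ce[i],.1515))
a,b,w,h=st[i,:4]
print(d[int(ce[i][1]),int(ce[i][0])],R.T@(np.linalg.solve(K,[*ce[i],1.])*d[int(ce[i][1]),int(ce[i][0])]-t))
print(tilt(-.5,.07).round(3), tilt(-.5,-.07).round(3))
s=arm.observe()
for b in (.07,-.07): print(goto(s,[.5762,.200,.25],tilt(-.5,b)))
E
```

```text
[172 204  11  11 121] [177. 209.] [0.57453984 0.20066663 0.1515    ]
0.90739304 [0.5746411  0.20086852 0.15070696]
[[ 1.    -0.009  0.001]
 [-0.009 -0.998  0.07 ]
 [ 0.    -0.07  -0.998]] [[ 1.    -0.009 -0.001]
 [-0.009 -0.998 -0.07 ]
 [ 0.     0.07  -0.998]]
(array([-0.018 ,  0.2079,  0.0338]), array([0.0605, 0.0287, 0.9376]))
(array([-0.018 ,  0.2079,  0.0338]), array([-0.0622, -0.0369,  0.9374]))
```

>>> {"fn": "play_rows", "kwargs": {"rows": [[[-0.004,0.05,0.02],[0.06,0.03,0.14],0.3],[[-0.009,0.1,0.03],[0.06,0.03,0.28],0.3],[[-0.018,0.15,0.034],[0.06,0.03,0.42],0.3],[[-0.018,0.208,0.034],[0.06,0.03,0.56],0.3],[[-0.018,0.208,0.034],[0.06,0.03,0.7],0.3],[[-0.018,0.208,0.034],[0.06,0.03,0.84],0.3],[[-0.018,0.208,0.034],[0.06,0.03,0.937],0.3],[[-0.018,0.208,0.034],[0.06,0.03,0.937],0.3],[[-0.018,0.208,0.034],[0.06,0.03,0.937],0.3]]}}

```text
clock: 15.15
position: [0.5756, 0.1995, 0.2473]
ee_rot: [-3.074, 0.001, 0.003]
force: [-0.5, 0.4, 0.5]
width: 0.65
```

Run:
```python
from h import *
from cell import arm,eyes
s=arm.observe();print(s["position"],s["force"],s["width"],s["joints"].round(2))
snap(eyes,"wrist","w11");
p,d,K,R,t=load("w11")
print(proj(K,R,t,[.576,.2024,.1515]))
print(goto(s,[.5760,.1974,.223],tilt(-.5,.07)))
print(goto(s,[.5760,.2051,.114],tilt(-.5,.07)))
```

```text
[0.57558026 0.19950307 0.24725399] [-0.48632117  0.36465197  0.48169852] 0.6501528549298803 [-0.87  0.44  0.7   1.66 -0.38  1.15 -0.05]
[281.44813813 218.19713201]
(array([0.0009, 0.0075, 0.0481]), array([0.0026, 0.0023, 0.0078]))
(array([0.0013, 0.0068, 0.2667]), array([0.0026, 0.0023, 0.0078]))
```

View pics/w11.png

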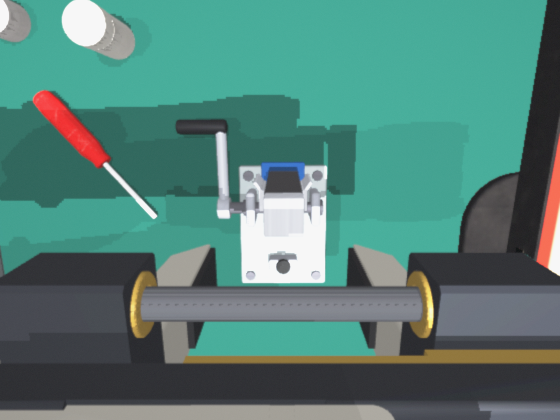

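>>> {"fn": "play_rows", "kwargs": {"rows": [[[0.002,0.0072,0.05],[0.002,0.002,0.008],0.3],[[0.002,0.007,0.11],[0.002,0.002,0.008],0.2],[[0.002,0.007,0.17],[0.002,0.002,0.008],0.1],[[0.002,0.007,0.22],[0.002,0.002,0.008],0],[[0.002,0.007,0.25],[0.002,0.002,0.008],-0.1],[[0.002,0.007,0.267],[0.002,0.002,0.008],-0.1],[[0.002,0.007,0.267],[0.002,0.002,0.008],-0.1]], "newtons": 35}}

```text
clock: 15.9
position: [0.5768, 0.2049, 0.1139]
ee_rot: [-3.072, 0.021, -0.0]
force: [0.7, 0.1, 0.7]
width: 0.451
```

Run:
```python
from h import *
from cell import arm,eyes
s=arm.observe();print(s["position"],s["ee_rot"],s["force"],s["width"])
snap(eyes,"wrist","w12");snap(eyes,"side","s12")
p=load("s12")[0];cv2.imwrite("pics/s12c.png",cv2.resize(p[60:260,150:370],None,fx=3,fy=3)[:,:,::-1])
```

```text
[0.57680697 0.20491756 0.11387121] [-3.07202083e+00  2.10959033e-02 -3.31428882e-04] [0.65033873 0.14394843 0.65273113] 0.4508426262720641
```

View pics/w12.png

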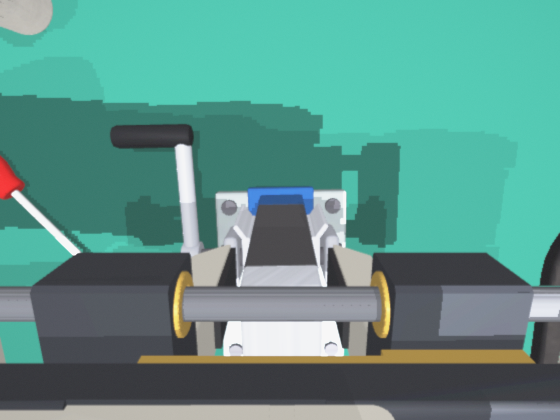

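View pics/s12c.png

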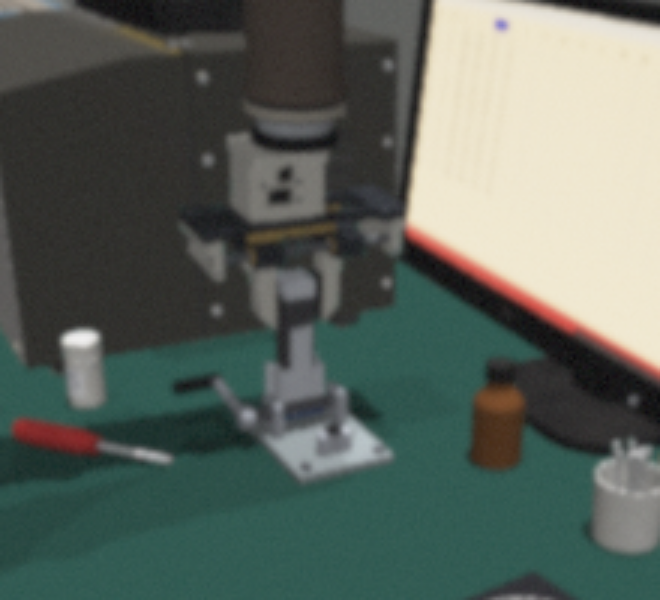

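>>> {"fn": "play_rows", "kwargs": {"rows": [[[0,0,0],[0,0,0],-1],[[0,0,0],[0,0,0],-1],[[0,0,0],[0,0,0],-1],[[0,0,0],[0,0,0],-1],[[0,0,-0.005],[0,0,0],-1],[[0,0,-0.02],[0,0,0],-1],[[0,0,-0.05],[0,0,0],-1],[[0,0,-0.1],[0,0,0],-1],[[0,0,-0.16],[0,0,0],-1],[[0,0,-0.22],[0,0,0],-1]], "newtons": 35}}

```text
clock: 17.0
position: [0.5767, 0.1967, 0.2261]
ee_rot: [-3.072, 0.024, -0.002]
force: [0.8, 0.8, -3.3]
width: 0.305
```

Run:
```python
from h import *
from cell import arm,eyes
s=arm.observe();print(s["position"],s["ee_rot"],s["force"],s["width"],s["ft_torque"])
print(goto(s,[.5760,.20,.27],down(-.5)))
snap(eyes,"side","s13")
p=load("s13")[0];cv2.imwrite("pics/s13c.png",cv2.resize(p[60:260,150:370],None,fx=3,fy=3)[:,:,::-1])
```

```text
[0.57668793 0.19666439 0.22607838] [-3.07221805e+00  2.35007065e-02 -1.87835950e-03] [ 0.8410959   0.76796787 -3.31023867] 0.30482075139617115 [-0.16741375 -0.00326247 -0.02805334]
(array([-0.0014, -0.0127, -0.0872]), array([-0.0662, -0.0009, -0.0063]))
```

View pics/s13c.png

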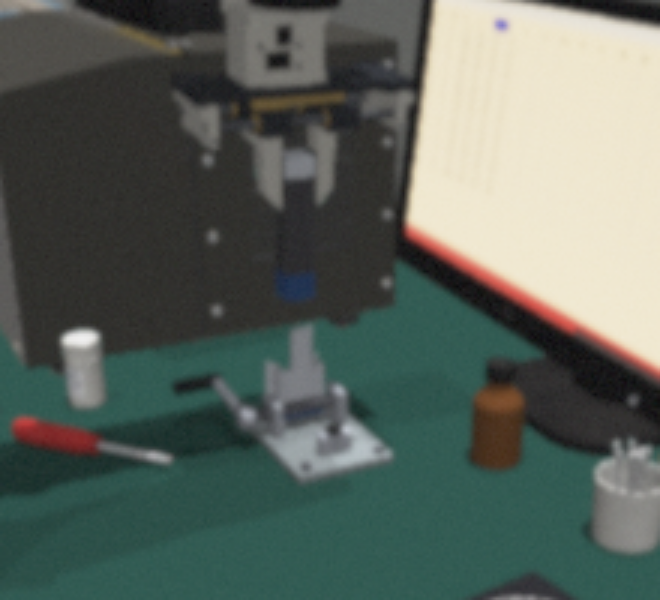

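Run:
```python
from h import *
from cell import arm,eyes
s=arm.observe()
print(goto(s,[.5765,.19,.27],down(-.5)))
print(goto(s,[.564,-.2035,.24],down(-.5)))
```

```text
(array([-0.0048,  0.007 , -0.078 ]), array([-0.0686, -0.0071, -0.007 ]))
(array([-0.0174,  0.7965, -0.0748]), array([-0.0686, -0.0071, -0.007 ]))
```

>>> {"fn": "play_rows", "kwargs": {"rows": [[[0,0.007,-0.05],[-0.03,0,0],-1],[[-0.005,0.02,-0.08],[-0.067,0,0],-1],[[-0.005,0.09,-0.085],[-0.067,0,0],-1],[[-0.008,0.18,-0.085],[-0.067,0,0],-1],[[-0.01,0.27,-0.085],[-0.067,0,0],-1],[[-0.01,0.36,-0.085],[-0.067,0,0],-1],[[-0.014,0.45,-0.085],[-0.067,0,0],-1],[[-0.017,0.54,-0.08],[-0.067,0,0],-1],[[-0.017,0.63,-0.075],[-0.067,0,0],-1],[[-0.017,0.7,-0.075],[-0.067,0,0],-1]]}}

```text
clock: 18.05
position: [0.562, -0.1579, 0.2378]
ee_rot: [3.14, -0.028, 0.002]
force: [0.4, -0.0, -4.4]
width: 0.304
```

Run:
```python
from h import *
from cell import arm,eyes
s=arm.observe();print(s["position"],s["force"],s["width"])
print(goto(s,[.564,-.2035,.15],down(-.5)))
```

```text
[ 0.56203841 -0.15785844  0.23779835] [ 0.3624885  -0.0426878  -4.35567848] 0.3043539661957674
(array([0.0054, 0.091 , 0.1757]), array([ 0.0011, -0.0009, -0.0084]))
```

>>> {"fn": "play_rows", "kwargs": {"rows": [[[0.005,0.06,0.01],[0,0,0],-1],[[0.005,0.09,0.03],[0,0,0],-1],[[0.005,0.091,0.08],[0,0,0],-1],[[0.005,0.091,0.13],[0,0,0],-1],[[0.005,0.091,0.165],[0,0,0],-1],[[0.005,0.091,0.175],[0,0,0],-1],[[0.005,0.091,0.175],[0,0,0],-1]]}}

```text
clock: 18.75
position: [0.5648, -0.2001, 0.1498]
ee_rot: [3.141, -0.024, -0.0]
force: [0.5, 0.4, -3.0]
width: 0.301
```

Run:
```python
from h import *
from cell import arm,eyes
s=arm.observe();print(s["position"],s["ee_rot"],s["force"],s["width"],s["ft_torque"])
snap(eyes,"side","s14");snap(eyes,"top","t14")
p,d,K,R,t=load("s14");cv2.imwrite("pics/s14c.png",cv2.resize(p[140:320,230:430],None,fx=3.5,fy=3.2)[:,:,::-1])
print("vertical check",proj(K,R,t,[.564,-.2035,.16]),proj(K,R,t,[.564,-.2035,.05]))
```

```text
[ 0.56475018 -0.20006533  0.14981855] [ 3.14105790e+00 -2.37568113e-02 -7.08323282e-05] [ 0.47085437  0.44694942 -2.95365199] 0.3013113013367508 [-0.0671267   0.05003722 -0.00484737]
vertical check [329.38461614 211.1825301 ] [325.69262875 261.15931132]
```

View pics/s14c.png

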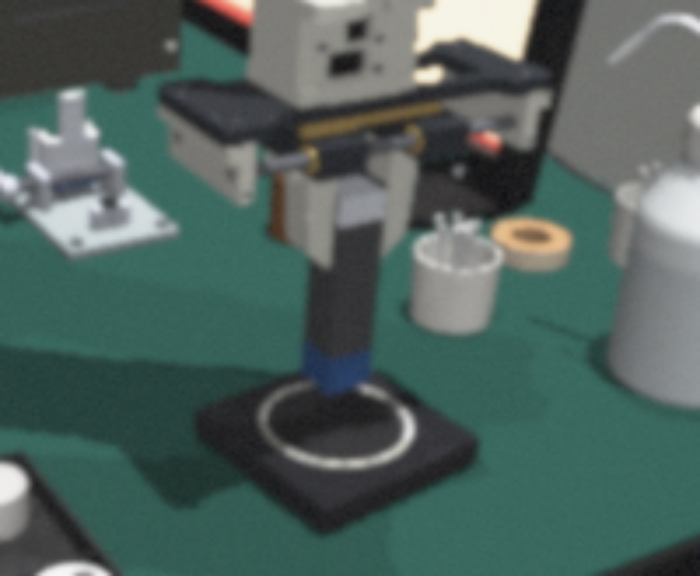

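>>> {"fn": "play_rows", "kwargs": {"rows": [[[-0.001,0.007,0.02],[0,0,0],-1],[[-0.001,0.007,0.04],[0,0,0],-1],[[-0.001,0.007,0.052],[0,0,0],-1],[[-0.001,0.007,0.058],[0,0,0],-1],[[-0.001,0.007,0.061],[0,0,0],-1],[[-0.001,0.007,0.061],[0,0,0],-1]]}}

```text
clock: 19.45
position: [0.5645, -0.2034, 0.1191]
ee_rot: [3.141, -0.023, 0.001]
force: [0.1, -0.5, -3.2]
width: 0.301
```

>>> {"fn": "play_rows", "kwargs": {"rows": [[[0,0,0.001],[0,0,0],-1],[[0,0,0.002],[0,0,0],-1],[[0,0,0.003],[0,0,0],-1],[[0,0,0.003],[0,0,0],-1]]}}

```text
clock: 19.85
position: [0.5648, -0.2035, 0.1186]
ee_rot: [3.141, -0.023, 0.003]
force: [-2.4, 1.5, 7.0]
width: 0.303
```

>>> {"fn": "play_rows", "kwargs": {"rows": [[[0,0,-0.001],[0,0,0],-1],[[0,0,-0.001],[0,0,0],-0.3],[[0,0,-0.001],[0,0,0],-0.2],[[0,0,-0.001],[0,0,0],0],[[0,0,-0.001],[0,0,0],0.2],[[0,0,-0.001],[0,0,0],0.2],[[0,0,-0.001],[0,0,0],0.2]], "newtons": 20}}

```text
clock: 20.55
position: [0.5645, -0.2034, 0.1181]
ee_rot: [3.141, -0.023, 0.001]
force: [-0.0, 0.1, -0.8]
width: 0.599
```

Run:
```python
from h import *
from cell import arm,eyes
s=arm.observe();print(s["position"],s["force"],s["width"])
snap(eyes,"side","s15")
p,d,K,R,t=load("s15");cv2.imwrite("pics/s15c.png",cv2.resize(p[140:320,230:430],None,fx=3.5,fy=3.2)[:,:,::-1])
snap(eyes,"wrist","w15")
```

```text
[ 0.56452764 -0.20335936  0.11808568] [-0.03834953  0.12116011 -0.76480861] 0.5992684571721226
```

View pics/s15c.png

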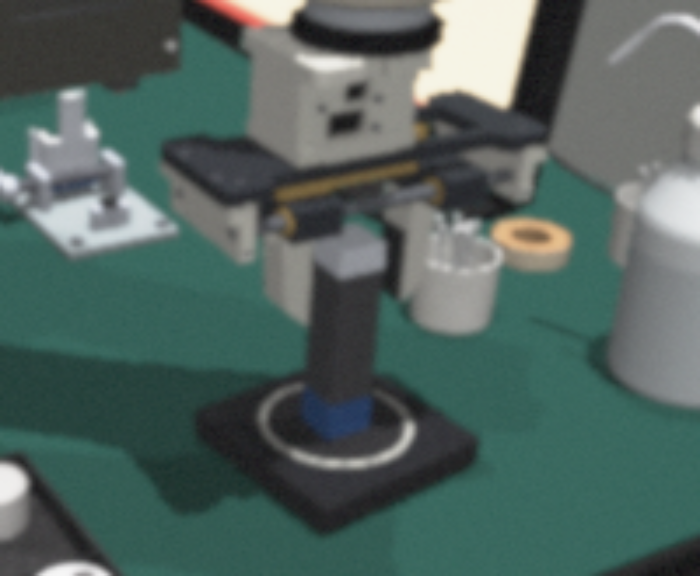

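View pics/w15.png

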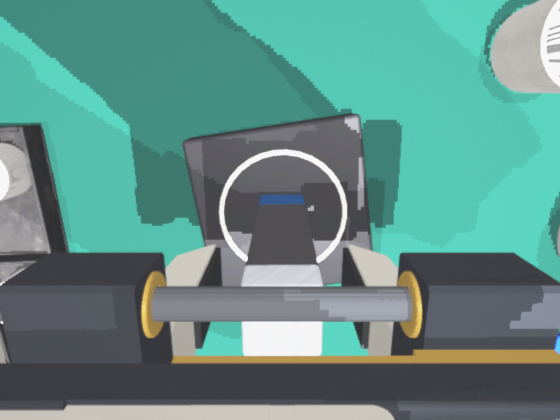

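Standing free, inside the ring. Withdraw straight up, then aside.

>>> {"fn": "play_rows", "kwargs": {"rows": [[[0,0,-0.02],[0,0,0],0.2],[[0,0,-0.06],[0,0,0],0.2],[[0,0,-0.12],[0,0,0],0.2],[[0,0,-0.2],[0,0,0],0.2],[[0,0,-0.27],[0,0,0],0.2],[[-0.06,-0.06,-0.3],[0,0,0],0.2],[[-0.12,-0.12,-0.3],[0,0,0],0.2],[[-0.2,-0.2,-0.3],[0,0,0],0.2],[[-0.2,-0.25,-0.3],[0,0,0],0.2],[[-0.2,-0.25,-0.3],[0,0,0],0.2]]}}

```text
clock: 21.65
position: [0.4654, -0.0727, 0.2685]
ee_rot: [-3.138, 0.015, -0.002]
force: [2.3, 0.7, -0.3]
width: 0.599
```

Run:
```python
from h import *
from cell import arm,eyes
s=arm.observe();print(s["position"],s["force"],s["clock"])
snap(eyes,"side","s16");snap(eyes,"top","t16")
p,d,K,R,t=load("s16");a=cv2.resize(p[140:320,180:430],None,fx=3,fy=3);cv2.imwrite("pics/s16c.png",a[:,:,::-1])
p,d,K,R,t=load("t16");cv2.imwrite("pics/t16c.png",cv2.resize(p[130:330,140:400],None,fx=3,fy=3)[:,:,::-1])
```

```text
[ 0.46544023 -0.07271343  0.2685422 ] [ 2.25852309  0.66716415 -0.27904255] 21.65
```

View pics/s16c.png

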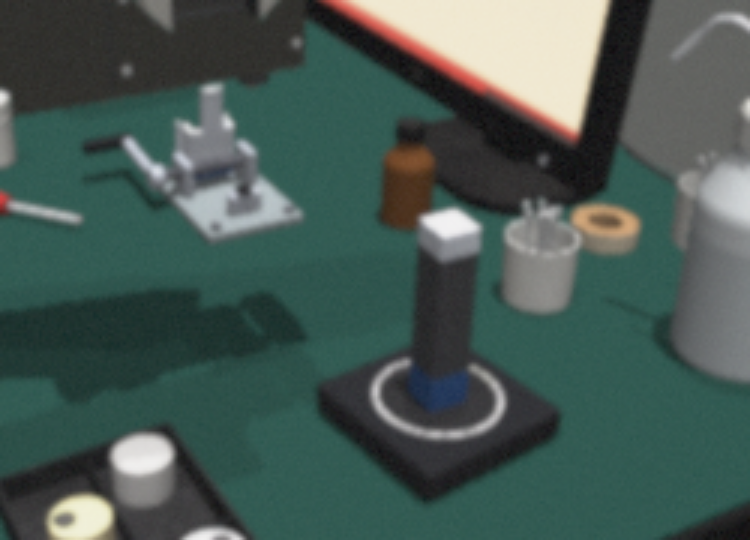

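View pics/t16c.png

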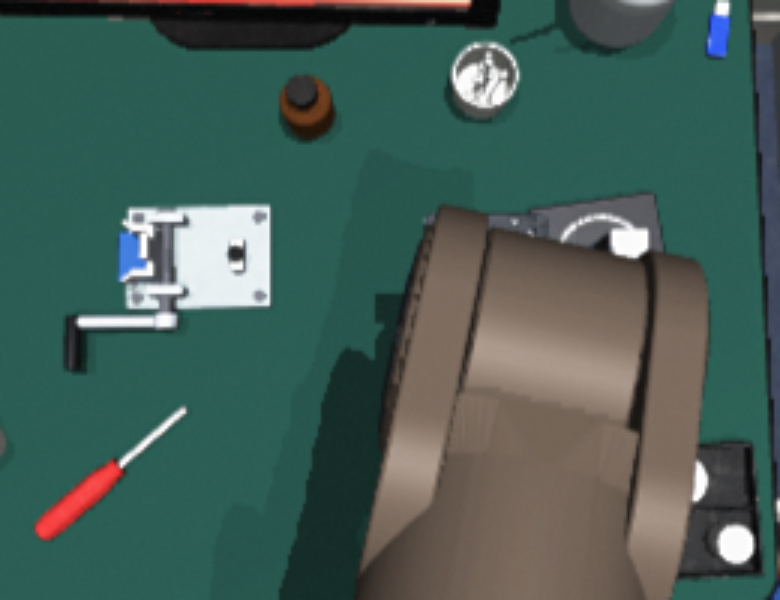

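```bash
python3 -c "
from cell import arm
print(arm.sign_off())"
```

```text
the job is handed in; nothing more can be done
None
```

The bar now stands upright inside the pale ring on the granite plate, bright end up and blue end down. I handed the job in at about 22 s on the robot's clock.

**What I did**
- I laid the bar in the cradle against the blue foot plate and let go.
- I swung the crank over to its stop. The push force rose to about 25 N at the end, and the side view showed the bar standing.
- I lifted the bar out along its own 4° lean, brought it to vertical and lowered it onto the plate. Contact came at about 10 N; I eased that off before opening the gripper.

**Last checks**
- **Bar:** the side view shows it free-standing and upright within the ring, with the gripper clear of everything.
- **Bystanders:** the bottle, swab pot and screwdriver look unmoved by eye; I did not re-measure them.
- **Top view:** the arm hid the bar's lower part there, so its place inside the ring rests on the side and wrist views.
- **Camera disagreement:** the top and wrist cameras differed by about 2 mm on the bar and fixture. I trusted the wrist view and contact, and the fits went in without trouble.

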